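# Load the paperweight jig and hold its spring slide at the mark

## Robot

A 6-joint arm with a two-finger parallel gripper is mounted at the origin on a cart in front of the work surface, level with it; the furniture and walls round the work are solid. World frame = base frame: x ahead of the robot, y to its left, z up, the work surface at z = 0. Lengths are in m, angles in rad, forces in N, time in s.
With the tool pointing down it reaches from about 0.4 to 0.825 m from the base axis. Payload 7 kg.
Tool frame: the origin (TCP) lies midway between the tips of the shut fingers; the grasp point (between the pads) lies 19 mm behind it (grip_point_offset is the distance from the TCP to the grasp point, in m); z points along the fingers, y is the line along which they close (so a half turn about z gives the same grasp; the last joint's range is limited). The gripper opens to 88 mm and grips with 3 to 60 N. Pads are 19 mm wide; open, the fingers measure 130 mm over their backs; the gripper's body (78 mm by 193 mm) begins 47 mm behind the grasp point.
Start: joints at [1.571, 0.359, 0.012, 0, -1.224, -0.288], TCP at [0.192, 0.647, 0.227] pointing down, gripper open.
Joint ranges: [-3.07, 3.07], [-1.43, 2.12], [-1.02, 1.25], [-3.03, 1.67], [-3.05, -0], [-3.03, 3.03]. Speed limits (rad/s): [2.39, 2.39, 3.01, 3.14, 3.14, 3.14].

## Interface

Orientations are given as [roll, pitch, yaw] about the fixed x, y, z axes, in that order (R = Rz(yaw) Ry(pitch) Rx(roll)).
In Python, from station import get_state, grab_frame, camera_params, job_done, grip_point_offset gives the robot as it stands.
- The arm moves only by the shell command python3 -m creep 'ROWS' [FORCE]. ROWS is JSON, a list that holds one entry, the list of rows, each a list of 7 numbers: the finger opening in cm, from 0 to 8.76, then the shift along the tool's x, y, z in cm, then the turn, a rotation vector about the tool's x, y, z in rad. In form: [[[fingers, tx, ty, tz, wx, wy, wz], ...]]. A call has 1 to 20 rows; each row is the pose to reach, as a shift and turn from the pose commanded when the call began, along the tool's axes at that moment; what a row does not reach only later rows make up. A row lasts 1/8 s, in which the tool goes at most 62.5 mm and 10.7 degrees, less where a joint would pass 70% of its speed; a pose out of reach is approached as far as the arm can. A call with a gripper value outside its range is refused whole. The fingers move at their own pace and stop on an object; FORCE is the grip in N (left out, the last holds). Time passes only in rows, so rows that repeat a pose let the fingers close. It gives the time, the measured TCP pose, the force, the opening and the grip force at its end, in the units of the state.
- get_state(): the state, without advancing time (a new reading comes with each control period).
- grab_frame(name): name is "scene" or "top"; returns the picture (384x512x3 uint8, blue, green, red); there is no depth.
- camera_params(name): a dict with "vertical_fov" (degrees; the focal length in pixels is half the picture's height over the tangent of half this angle, whatever the lens; pixels are square), "cx", "cy" (the principal point, pixels), "k1" (the pictures are not rectified: a ray, as slopes to the right and down, at radius r is drawn at 1 + k1 r^2 times it, then the intrinsics apply), "view" (4x4, takes a point from world to camera coordinates). Camera axes: x right, y down, z forward; pixel columns grow to the right and rows downward; lengths in m; the calibration is good to about 2 mm. A picture is of the moment at which its call begins. camera_params takes no time and is no camera call.
- job_done(): hands the job in; it is judged then, once.
The state is a dict: "t": time; "q": joint angles; "qd": joint speeds; "joint_efforts": joint torques, N m; "eef_pos": TCP position; "ee_rot": TCP orientation; "force": force on the tool from outside, world axes, zero at the start; "moment": the same for the moment, N m; "width": finger opening in m; "gripper_force": force on a finger pad.
Only numpy, scipy, OpenCV 4.12 (cv2) and the standard library are available. Lean on these libraries where they do the work, as an engineer would, in place of code of your own. Each camera call takes 0.05 s, during which the arm holds its last target. There are 200 camera calls.

## Task

Assemble the aluminium paperweight in the jig: set the cup-shaped body (open side up), then the spacer ring, then the plain top disc into the pocket between the four guide posts, each lying flat and fully home on the one below. Then take the black knob of the spring-return slide, pull the slide out until its pointer is level with the tip of the mark clip, so that its arm covers the stack, and keep it there: the program finishes while still holding the knob at the mark. Leave the eraser, stapler and calculator where they are.

Things in the scene. Friction and masses are not known exactly. Their poses are not given: they have to be found in the camera images.
- jig: Fixed assembly jig: grey base plate 240 x 165 x 10 mm flat on the desk. In its frame (z = 0 its underside) the plate spans x -155..+85, y -85..+80 mm; pocket at x -20, y +35; the slide's rail runs along x at y -45, with a spring tube behind it to x +190 mm, 36 mm high. The slide pulls out along the jig's -x, roughly towards the robot.
- pocket (a point): Centre of the pocket floor (plate top, 10 mm above the desk), axes as the jig's. Four steel guide posts 10 mm thick stand at x, y = +-25.5 mm from it, 50 mm tall, the top 8 mm tapered: 58 mm parts have 2 to 3 mm of play. Fingers pass through the 41 mm gaps in the middle of each side (closing along the jig's x or y).
- cup: The kit's main part: round aluminium cup, 58 mm across, 22 mm high, 40 mm bore open to the top. Origin: centre of its underside, z up.
- spacer: The spacer: aluminium ring, 58 mm across, 14 mm high, 34 mm hole right through. Origin: centre of its underside.
- disc: The top disc: plain solid aluminium disc, 58 mm across, 10 mm thick. Origin: centre of its underside. Stacked, the undersides of cup, spacer and disc are 0, 22 and 36 mm above the pocket floor, the stack's top 46 mm.
- slide: Spring-return slide: carriage 115 x 34 mm, top 34 mm above the desk; arm 85 mm behind the knob, reaching to +y, 63 to 71 mm high, its pad passing 3 mm over a seated stack. Origin: knob axis at desk level, axes as the jig's. Rests at jig x -30 mm, travels 100 mm along -x. The spring pulls back 3 N at rest, about 7 N at the mark; let go, it returns.
- knob (a point): Middle of the black upright knob on the slide: 24 mm across, 23 mm high (47 to 70 mm above the desk), on a 16 mm neck. Grip it from above about this point.
- pointer (a point): Tip of the slide's pointer, a 4 mm wide dark tooth on the -y side of the carriage, 40 mm behind the knob axis and 26 mm above the desk.
- mark_tip (a point): Tip of the fixed mark clip (black block with an upright dark blade, 4 mm wide, top 37 mm above the desk) on the plate beside the rail, axes as the jig's. It stands 63 to 87 mm out from the resting pointer, differing each time. At the mark, pointer and tip have the same jig x; across the rail they are about 4 mm apart.
- eraser: Bystander: block eraser 23 x 56 x 13 mm, lying among the parts. Leave it where it is.
- stapler: Bystander: desk stapler 34 x 124 x 42 mm. Leave it where it is.
- calculator: Bystander: pocket calculator 122 x 76 x 17 mm. Leave it where it is.
Mind the look-alikes: they are no part of the job. Leave any brown, pink or red look-alike of the disc alone.

How it is judged:
On the way, in this order (a step that is already met when the one before it is completed fails the run):
1. the cup lies flat on the pocket floor, open side up, let go (horizontal distance between cup and pocket below 0.0045 m and z of cup in the frame of pocket between -0.003 and 0.003 m and angle between cup's own z axis and vertical below 0.06 rad and contact force between the fingers and cup below 0.3 N), for 0.1 s.
2. the spacer lies flat on the cup in the pocket, let go (all of step 1 and horizontal distance between spacer and pocket below 0.0045 m and z of spacer in the frame of pocket between 0.019 and 0.025 m and angle between spacer's own z axis and vertical below 0.06 rad and contact force between the fingers and spacer below 0.3 N), for 0.1 s.
3. the disc lies flat on the spacer in the pocket, let go (all of step 2 and horizontal distance between disc and pocket below 0.0045 m and z of disc in the frame of pocket between 0.033 and 0.039 m and angle between disc's own z axis and vertical below 0.06 rad and contact force between the fingers and disc below 0.3 N), for 0.1 s.
At the end, for the whole second after the job is handed in: Cup, spacer, disc stacked in the pocket in this order, untouched (each within 4.5 mm of its centre, 3 mm of its height, 0.06 rad of level); the pointer within 5 mm of the mark tip along the rail, still, held by the fingers with 2 N or more; the slide not pressing on the disc (0.5 N) (all of step 3 and x of pointer in the frame of mark_tip between -0.005 and 0.005 m and contact force between the fingers and slide above 2 N and linear speed of slide below 0.01 m/s and contact force between slide and disc below 0.5 N); the arm keeps its last pose, push and grip.
It fails at once if the eraser is shifted by more than 30 mm (distance of eraser from where it was at the start of the episode above 0.03 m).
It fails at once if the stapler is shifted by more than 30 mm (distance of stapler from where it was at the start of the episode above 0.03 m).
It fails at once if the calculator is shifted by more than 30 mm (distance of calculator from where it was at the start of the episode above 0.03 m).
It also fails if it takes over 67 s, if anything falls off the work surface, if the arm or the gripper's body presses on something with over 40 N, if the wrist force passes 120 N, or if a joint passes its speed limit or range.

## Working session

There is one attempt and no reset: what is moved stays moved. The work goes in short steps, Python scripts to look and compute and a shell command to move; the robot and the scene stay as the last step left them, time stands still between calls to the robot, and variables do not carry over. Pictures are saved under pics/ and viewed, at most 10 in all, crops included, and the job is handed in when it is done.

```bash
mkdir -p pics; ls; python3 - <<'E'
from station import *
import cv2, numpy as np
for n in("scene","top"):
    cv2.imwrite(f"pics/{n}0.png",grab_frame(n)); print(n,camera_params(n))
s=get_state();print(s,grip_point_offset)
E
```

```text
pics
scene {'vertical_fov': 55.375973914224446, 'cx': 250.859087468859, 'cy': 192.16798369897822, 'k1': 0.029884587616228267, 'view': array([[ 0.90820621, -0.41816651, -0.01726989, -0.39002596],
       [-0.17436226, -0.34053623, -0.92392255,  0.28080136],
       [ 0.38047245,  0.84212341, -0.38218957,  0.46624461],
       [ 0.        ,  0.        ,  0.        ,  1.        ]])}
top {'vertical_fov': 43.36386488518883, 'cx': 261.2699085729601, 'cy': 193.95351208890787, 'k1': 0.01641605860532217, 'view': array([[-0.06862442, -0.99763801, -0.00301459,  0.39295942],
       [-0.97653251,  0.06779035, -0.2044229 ,  0.58541882],
       [ 0.20414441, -0.01108456, -0.97887803,  1.67015316],
       [ 0.        ,  0.        ,  0.        ,  1.        ]])}
{'t': 0.1, 'q': array([ 1.57111077e+00,  3.59292384e-01,  1.11537759e-02, -2.75375657e-04,
       -1.22410501e+00, -2.88099489e-01]), 'qd': array([ 0.00026682,  0.00034954,  0.00302484,  0.00134696, -0.00153591,
        0.0002749 ]), 'joint_efforts': array([-6.17831884e-04, -5.84162486e+01,  2.93752885e+01,  7.01539904e+00,
        1.01691057e-02, -5.44920022e-05]), 'eef_pos': array([0.19149871, 0.64681315, 0.22573859]), 'ee_rot': array([ 3.14013145e+00, -1.63035221e-04, -2.87878686e-01]), 'force': array([-0.35573113, -0.43376456, -0.23635881]), 'moment': array([ 0.01846141, -0.04425647,  0.06540863]), 'gripper_force': 0.0, 'width': 0.08739634859720949} 0.0188
```

View pics/top0.png

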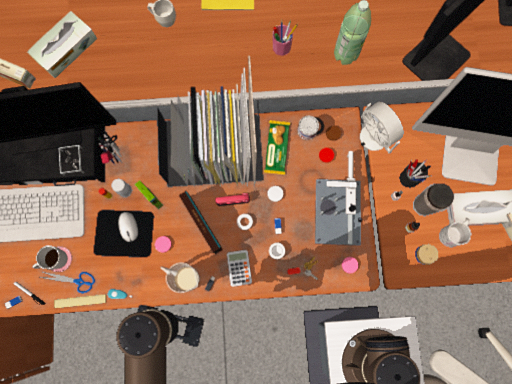

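View pics/scene0.png

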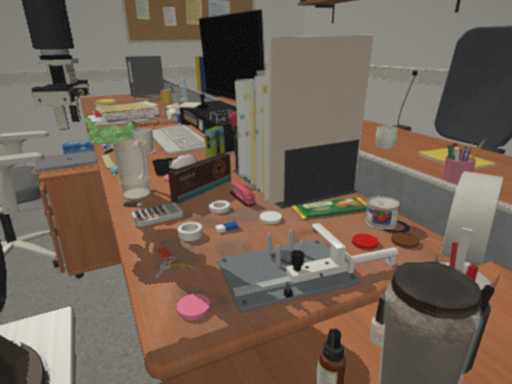

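```bash
cat > h.py <<'E'
import numpy as np, cv2
from scipy.optimize import least_squares
from station import *
def cam(n):
    c=camera_params(n); f=192/np.tan(np.radians(c["vertical_fov"]/2)); return c,f
def proj(n,P):
    c,f=cam(n); P=np.atleast_2d(P); V=c["view"]; p=P@V[:3,:3].T+V[:3,3]
    s=p[:,:2]/p[:,2:]; s=s*(1+c["k1"]*(s**2).sum(1,keepdims=True))
    return s*f+[c["cx"],c["cy"]]
def back(n,uv,z):
    """pixel -> world point at height z"""
    c,f=cam(n); d=(np.array(uv,float)-[c["cx"],c["cy"]])/f; s=d.copy()
    for _ in range(20): s=d/(1+c["k1"]*(s@s))
    V=c["view"]; R=V[:3,:3]; o=-R.T@V[:3,3]; r=R.T@np.array([*s,1]); return o+r*(z-o[2])/r[2]
E
python3 - <<'E'
import cv2
im=cv2.imread("pics/top0.png")[140:280,215:370]; cv2.imwrite("pics/topc.png",cv2.resize(im,None,fx=4.2,fy=4.2,interpolation=cv2.INTER_CUBIC))
im=cv2.imread("pics/scene0.png")[190:330,170:400]; cv2.imwrite("pics/scenec.png",cv2.resize(im,None,fx=3.4,fy=3.4,interpolation=cv2.INTER_CUBIC))
E
```

```text
(no output)
```

View pics/topc.png

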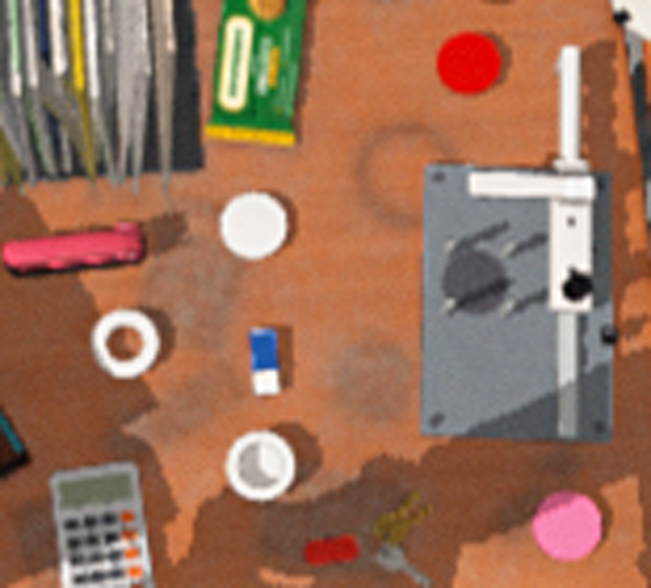

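View pics/scenec.png

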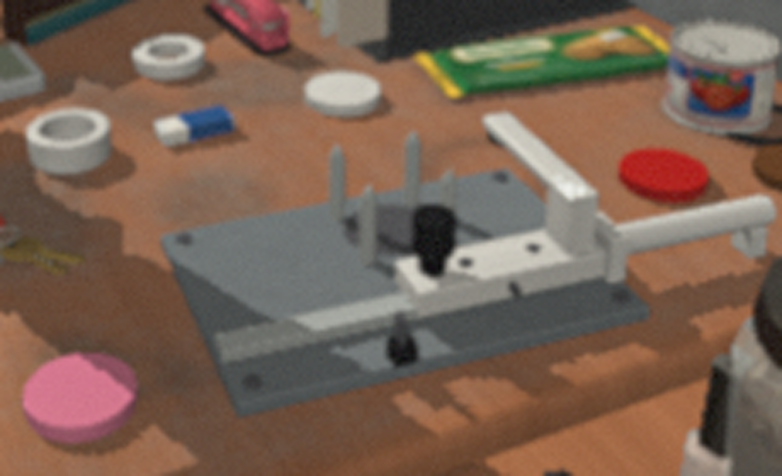

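```bash
cat > m.py <<'E'
from h import *
def blob(im,uv,thr=None):
    # bright, low-saturation connected blob about uv: filled outer contour's centroid, upsampled
    x0,y0=int(uv[0])-25,int(uv[1])-25; k=6
    c=cv2.resize(im[y0:y0+50,x0:x0+50],None,fx=k,fy=k,interpolation=cv2.INTER_CUBIC)
    hsv=cv2.cvtColor(c,cv2.COLOR_BGR2HSV); m=((hsv[...,1]<75)&(hsv[...,2]>(thr or 110))).astype(np.uint8)
    cs,_=cv2.findContours(m,cv2.RETR_EXTERNAL,cv2.CHAIN_APPROX_NONE)
    q=((np.array(uv)-[x0,y0]+.5)*k)
    ct=max((h for h in cs if cv2.pointPolygonTest(cv2.convexHull(h),(float(q[0]),float(q[1])),False)>=0),key=cv2.contourArea)
    h=cv2.convexHull(ct); M=cv2.moments(h); (_,_),(w,hh),_=cv2.minAreaRect(h)
    return np.array([M["m10"]/M["m00"],M["m01"]/M["m00"]])/k-.5+[x0,y0]+.5/k, M["m00"]/k/k
def sil(n,xy,z,H,r=.029):
    a=np.linspace(0,2*np.pi,120); c=np.c_[xy[0]+r*np.cos(a),xy[1]+r*np.sin(a)]
    P=np.r_[np.c_[c,0*a+z],np.c_[c,0*a+z+H]]; h=cv2.convexHull(proj(n,P).astype(np.float32)); M=cv2.moments(h)
    return np.array([M["m10"],M["m01"]])/M["m00"],M["m00"]
if __name__=="__main__":
    T=cv2.imread("pics/top0.png");S=cv2.imread("pics/scene0.png")
    for nm,H,t,s in(("cup",.022,(277,251),(189.5,231)),("spacer",.014,(245,221.5),(219.5,207)),("disc",.010,(275.5,193.5),(270.5,217.5))):
        out=[]
        for n,im,uv in(("top",T,t),("scene",S,s)):
            m,A=blob(im,uv); g=back(n,m,H/2)[:2]
            r=least_squares(lambda p:sil(n,p,0,H)[0]-m,g,diff_step=1e-3); out.append(r.x)
            print(nm,n,m.round(2),"area",round(A,1),"exp",round(sil(n,r.x,0,H)[1],1),r.x.round(4))
    ct=lambda p:((np.array(p)+.5)/4.2-.5+[215,140]); cs=lambda p:((np.array(p)+.5)/3.4-.5+[170,190])
    L=[(-155,80,10),(-155,-85,10),(85,-85,10),(85,80,10)]
    posts=[(-20-25.5,35+25.5,60),(-20+25.5,35+25.5,60),(-20-25.5,35-25.5,60),(-20+25.5,35-25.5,60)]
    obs={"top":[(L[0],ct((421,437))),(L[1],ct((611,441))),(L[2],ct((611,172))),(L[3],ct((425,165)))],
     "scene":[(L[0],cs((163,238))),(L[1],cs((238,404))),(L[2],cs((648,308))),(L[3],cs((512,172)))]+[(posts[i],cs(p)) for i,p in enumerate([(337,147),(413,132),(368,185),(447,171)])]}
    def W(p,X): c,s_=np.cos(p[2]),np.sin(p[2]); X=np.array(X)/1000; return np.c_[p[0]+c*X[:,0]-s_*X[:,1],p[1]+s_*X[:,0]+c*X[:,1],X[:,2]]
    for ks in(["top"],["scene"],["top","scene"]):
        f=lambda p:np.concatenate([(proj(k,W(p,[o[0] for o in obs[k]]))-[o[1] for o in obs[k]]).ravel() for k in ks])
        r=least_squares(f,[.55,.13,0],x_scale=[.1,.1,.1]); print(ks,r.x.round(4)); print(r.fun.reshape(-1,2).round(1).tolist())
E
python3 m.py
```

```text
cup top [276.64 250.56] area 222.9 exp 213.7 [0.4098 0.3103]
cup scene [189.7  230.83] area 422.1 exp 417.1 [0.4116 0.3123]
spacer top [244.47 221.27] area 211.0 exp 205.1 [0.5248 0.4193]
spacer scene [219.05 206.11] area 249.2 exp 237.2 [0.5268 0.4229]
disc top [274.87 193.25] area 207.5 exp 197.1 [0.622  0.3006]
disc scene [270.06 216.96] area 270.2 exp 248.9 [0.624  0.3025]
['top'] [ 0.572   0.0752 -0.1053]
[[-0.2, -0.3], [0.4, 0.5], [0.0, -0.2], [-0.2, -0.1]]
['scene'] [ 0.5739  0.0729 -0.1135]
[[-0.9, -1.3], [-0.6, 0.2], [1.1, -0.0], [-0.9, -1.4], [0.1, 0.0], [0.2, 0.4], [0.2, 0.7], [0.7, 0.4]]
['top', 'scene'] [ 0.5738  0.0734 -0.1117]
[[0.0, -0.9], [0.6, 0.1], [0.6, -0.5], [0.4, -0.7], [-1.0, -1.3], [-0.6, 0.2], [0.9, -0.2], [-1.2, -1.5], [-0.1, -0.0], [0.0, 0.4], [0.1, 0.6], [0.5, 0.3]]
```

```bash
python3 - <<'E'
from h import *
ct=lambda p:((np.array(p)+.5)/4.2-.5+[215,140]); cs=lambda p:((np.array(p)+.5)/3.4-.5+[170,190])
p=np.array([.573,.0742,-.109]); c,s=np.cos(p[2]),np.sin(p[2]); R=np.array([[c,-s],[s,c]])
J=lambda w:((np.array(w)[:2]-p[:2])@R*1000).round(1)
W=lambda x,y,z:np.array([*(p[:2]+R@[x/1000,y/1000]),z/1000])
print("pocket floor by dark circle top",J(back("top",ct((476,281)),.010)))
print("holder", back("scene",(285,205),0).round(3),back("scene",(370,190),0).round(3),"top",back("top",ct((205,180)),0).round(3),back("top",ct((205,180)),.1).round(3))
print("knob scene",J(back("scene",cs((435,214)),.070)),"top",J(back("top",ct((575,286)),.065)))
print("pointer scene",J(back("scene",cs((516,288)),.026)),"mark scene",J(back("scene",cs((400,314)),.037)),"mark top",J(back("top",ct((606,335)),.033)))
for q in((449,247),(508,250),(447,308),(509,306)): print("post top",J(back("top",ct(q),.06)))
for q in((337,147),(413,132),(368,185),(447,171)): print("post scene",J(back("scene",cs(q),.06)))
# coloured-object blobs: eraser box and world extents
for n,q in(("eraser",[(252,328),(277,330),(279,392),(254,395)]),("calc",[(52,478),(134,463)]),("stapler",[(5,255),(140,240)])): print(n,[back("top",ct(a),.013)[:2].round(3).tolist() for a in q])
# overlay of jig on scene
im=cv2.imread("pics/scene0.png")[190:330,170:400]; im=cv2.resize(im,None,fx=3.4,fy=3.4,interpolation=cv2.INTER_CUBIC)
d=lambda n,P:proj(n,P)
for q in [(-155,80,10),(-155,-85,10),(85,-85,10),(85,80,10),(-45.5,60.5,60),(5.5,60.5,60),(-45.5,9.5,60),(5.5,9.5,60),(-30,-45,70),(-45.5,60.5,10),(5.5,9.5,10),(-45.5,9.5,10)]:
    u=(proj("scene",W(*q))[0]-[170,190]+.5)*3.4-.5; cv2.drawMarker(im,tuple(int(v) for v in u),(0,255,0),0,9,1)
T=cv2.resize(cv2.imread("pics/top0.png")[175:250,305:370],None,fx=7.5,fy=7.5,interpolation=cv2.INTER_CUBIC)
for q in [(-155,80,10),(-155,-85,10),(85,-85,10),(85,80,10),(-45.5,60.5,60),(5.5,60.5,60),(-45.5,9.5,60),(5.5,9.5,60),(-30,-45,70),(-20,35,10)]:
    u=(proj("top",W(*q))[0]-[305,175]+.5)*7.5-.5; cv2.drawMarker(T,tuple(int(v) for v in u),(0,255,0),0,9,1)
out=np.zeros((600,800,3),np.uint8); a=cv2.resize(im,(500,304)); out[:T.shape[0],:T.shape[1]]=T[:600]
out2=im; cv2.imwrite("pics/ovs.png",im[:, 130:680]); 
o=np.zeros((570,800,3),np.uint8); o[:562,:487]=T; c2=cv2.resize(im[120:430,150:670],(312,186)); o[:186,488:]=c2; cv2.imwrite("pics/ov.png",o)
E
```

```text
pocket floor by dark circle top [-19.   34.1]
holder [0.701 0.359 0.   ] [0.988 0.338 0.   ] top [0.667 0.34  0.   ] [0.644 0.342 0.1  ]
knob scene [-28.1 -45. ] top [-30.3 -42.4]
pointer scene [ 12.6 -64.9] mark scene [-62.8 -78.7] mark top [-65.9 -74.7]
post top [ 0.1 63.9]
post top [-0.5 13.7]
post top [-52.6  64.8]
post top [-48.8  12.4]
post scene [-44.4  59.6]
post scene [ 7.2 61.3]
post scene [-43.8  11.1]
post scene [ 5.9 10.1]
eraser [[0.529, 0.309], [0.526, 0.287], [0.472, 0.29], [0.471, 0.311]]
calc [[0.412, 0.489], [0.42, 0.418]]
stapler [[0.609, 0.52], [0.614, 0.401]]Traceback (most recent call last):
  File "<stdin>", line 24, in <module>
ValueError: could not broadcast input array from shape (562,488,3) into shape (562,487,3)
```

View pics/ovs.png

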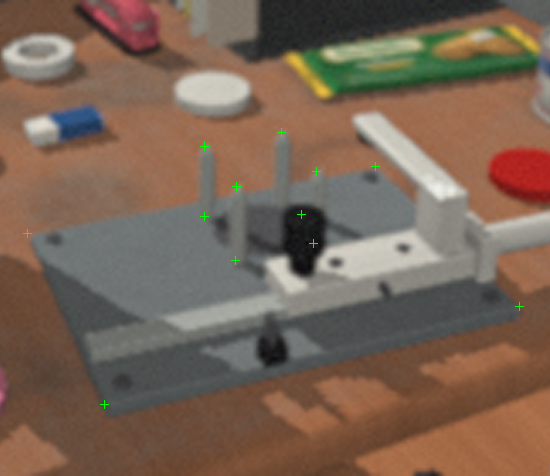

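```bash
cat > go.py <<'E'
import sys
from h import *
from scipy.spatial.transform import Rotation as Ro
s=get_state(); p=s["eef_pos"]; R=Ro.from_euler("xyz",s["ee_rot"])
x,y,z,yaw=map(float,sys.argv[1:5])
Rt=Ro.from_euler("xyz",[np.pi,0,yaw])
print("t",round(s["t"],2),"pos",p.round(4),"rot",s["ee_rot"].round(3),"q",s["q"].round(2),"F",s["force"].round(1),"w",round(s["width"],4),"gf",round(s["gripper_force"],1))
print("shift cm",(R.inv().apply(np.array([x,y,z])-p)*100).round(2),"turn",(R.inv()*Rt).as_rotvec().round(3))
E
python3 go.py .411 .311 .15 -2.5; python3 go.py .411 .311 .005 -2.5
```

```text
t 0.1 pos [0.1915 0.6468 0.2257] rot [ 3.14  -0.    -0.288] q [ 1.57  0.36  0.01 -0.   -1.22 -0.29] F [-0.4 -0.4 -0.2] w 0.0874 gf 0.0
shift cm [30.58 25.96  7.62] turn [ 1.000e-03 -2.000e-03  2.212e+00]
t 0.1 pos [0.1915 0.6468 0.2257] rot [ 3.14  -0.    -0.288] q [ 1.57  0.36  0.01 -0.   -1.22 -0.29] F [-0.4 -0.4 -0.2] w 0.0874 gf 0.0
shift cm [30.58 25.94 22.12] turn [ 1.000e-03 -2.000e-03  2.212e+00]
```

```bash
python3 -m creep '[[[7.6,15,13,0,0,0,1.0],[7.6,15,13,0,0,0,1.0],[7.6,15,13,0,0,0,1.0],[7.6,30.5,25.9,3,0,0,2.212],[7.6,30.5,25.9,3,0,0,2.212],[7.6,30.5,25.9,3,0,0,2.212],[7.6,30.5,25.9,7.6,0,0,2.212],[7.6,30.5,25.9,7.6,0,0,2.212],[7.6,30.5,25.9,7.6,0,0,2.212],[7.6,30.5,25.9,7.6,0,0,2.212],[7.6,30.5,25.9,7.6,0,0,2.212],[7.6,30.5,25.9,7.6,0,0,2.212],[7.6,30.5,25.9,7.6,0,0,2.212],[7.6,30.5,25.9,7.6,0,0,2.212]]]' 15; python3 go.py .411 .311 .005 -2.5
```

```text
t: 1.85
eef_pos: [0.4105, 0.3122, 0.1504]
ee_rot: [-3.142, -0.0, -2.497]
force: [0.6, -0.2, -0.2]
width: 0.076
gripper_force: 0.0
t 1.85 pos [0.4105 0.3122 0.1504] rot [-3.142 -0.    -2.497] q [ 1.03  0.16 -0.44 -0.   -0.97 -1.96] F [ 0.6 -0.2 -0.2] w 0.076 gf 0.0
shift cm [ 0.03 -0.13 14.54] turn [-0.    -0.     0.003]
```

```bash
python3 -m creep '[[[7.6,0,-0.1,8,0,0,0],[7.6,0,-0.1,12,0,0,0],[7.6,0,-0.1,14.5,0,0,0],[7.6,0,-0.1,14.5,0,0,0],[5,0,-0.1,14.5,0,0,0],[5,0,-0.1,14.5,0,0,0],[5,0,-0.1,14.5,0,0,0],[5,0,-0.1,14.5,0,0,0],[5,0,-0.1,14.5,0,0,0]]]' 10; python3 go.py .411 .311 .005 -0.93
```

```text
t: 2.98
eef_pos: [0.4116, 0.3123, 0.0069]
ee_rot: [3.141, 0.002, -2.499]
force: [-1.0, -0.1, 7.4]
width: 0.0575
gripper_force: 10.0
t 2.98 pos [0.4116 0.3123 0.0069] rot [ 3.141e+00  2.000e-03 -2.499e+00] q [ 1.03  0.36 -0.6   0.   -0.62 -1.96] F [-1.  -0.1  7.4] w 0.0575 gf 10.0
shift cm [ 0.13 -0.06  0.19] turn [-1.000e-03  2.000e-03 -1.569e+00]
```

```bash
python3 -m creep '[[[7.6,0,0,-0.3,0,0,0],[7.6,0,0,-0.3,0,0,0],[7.6,0,0,-0.3,0,0,-1.57],[7.6,0,0,-0.3,0,0,-1.57],[7.6,0,0,-0.3,0,0,-1.57],[7.6,0,0,-0.3,0,0,-1.57],[7.6,0,0,-0.3,0,0,-1.57],[7.6,0,0,-0.3,0,0,-1.57],[7.6,0,0,-0.3,0,0,-1.57],[7.6,0,0,-0.3,0,0,-1.57],[7.6,0,0,-0.3,0,0,-1.57],[7.6,0,0,-0.3,0,0,-1.57],[5,0,0,-0.3,0,0,-1.57],[5,0,0,-0.3,0,0,-1.57],[5,0,0,-0.3,0,0,-1.57],[5,0,0,-0.3,0,0,-1.57],[5,0,0,-0.3,0,0,-1.57]]]' 30; python3 go.py .557 .111 .14 -1.68
```

```text
t: 5.1
eef_pos: [0.411, 0.3113, 0.0085]
ee_rot: [3.141, -0.0, -0.93]
force: [-0.2, -1.2, 1.1]
width: 0.0573
gripper_force: 30.0
t 5.1 pos [0.411  0.3113 0.0085] rot [ 3.141 -0.    -0.93 ] q [ 1.03  0.35 -0.59 -0.   -0.62 -0.39] F [-0.2 -1.2  1.1] w 0.0573 gf 30.0
shift cm [ 24.79   0.28 -13.15] turn [ 0.   -0.    0.75]
```

```bash
python3 -m creep '[[[5,0,0,-6,0,0,0],[5,0,0,-12,0,0,0],[5,6,0.1,-13.1,0,0,0.2],[5,12,0.1,-13.1,0,0,0.4],[5,18,0.2,-13.1,0,0,0.6],[5,24.8,0.3,-13.1,0,0,0.75],[5,24.8,0.3,-13.1,0,0,0.75],[5,24.8,0.3,-13.1,0,0,0.75],[5,24.8,0.3,-13.1,0,0,0.75]]]'; python3 go.py .557 .111 .07 -1.68
python3 - <<'E'
from h import *
for n in("scene","top"): cv2.imwrite(f"pics/{n}1.png",grab_frame(n))
a=cv2.resize(cv2.imread("pics/scene1.png")[190:300,210:330],None,fx=3.3,fy=3.3,interpolation=cv2.INTER_CUBIC)
b=cv2.resize(cv2.imread("pics/top1.png")[165:275,290:400],None,fx=3.3,fy=3.3,interpolation=cv2.INTER_CUBIC)
cv2.imwrite("pics/v1.png",np.hstack([a,b]))
E
```

```text
t: 6.22
eef_pos: [0.5565, 0.1119, 0.1395]
ee_rot: [3.141, 0.0, -1.678]
force: [0.5, 0.1, -0.9]
width: 0.0575
gripper_force: 30.0
t 6.22 pos [0.5565 0.1119 0.1395] rot [ 3.141  0.    -1.678] q [ 0.54  0.26 -0.35 -0.   -0.97 -0.65] F [ 0.5  0.1 -0.9] w 0.0575 gf 30.0
shift cm [ 0.08 -0.06  6.95] turn [0.    0.    0.002]
```

View pics/v1.png

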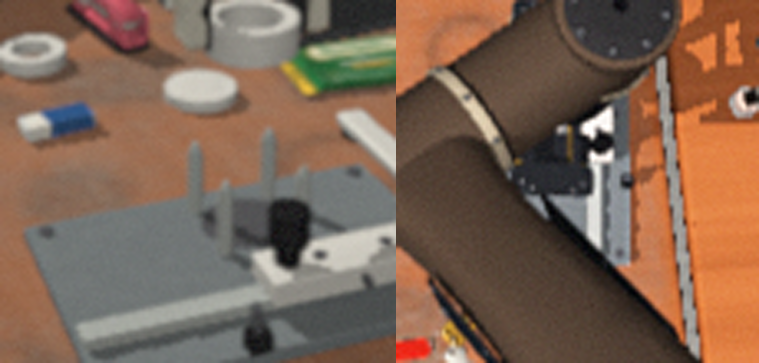

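```bash
python3 - <<'E'
from h import *
im=cv2.imread("pics/scene1.png"); k=6;x0,y0=262,170
c=cv2.resize(im[y0:y0+50,x0:x0+50],None,fx=k,fy=k,interpolation=cv2.INTER_CUBIC).astype(int)
def pr(row): return c[int((row-y0+.5)*k)].max(1)
hsv=im[...,:].astype(int)
print("row200",[(x,tuple(im[200,x])) for x in(270,271,272,273,274,275,276,298,299,300,301,302,303,304)])
print("col287",[(y,tuple(im[y,287])) for y in range(203,214)])
a=np.linspace(0,2*np.pi,360); s=get_state()["eef_pos"]
for z in(.131,.153):
    P=proj("scene",np.c_[s[0]+.029*np.cos(a),s[1]+.029*np.sin(a),0*a+z]); print(z,P.min(0).round(1),P.max(0).round(1),P[P[:,1].argmax()].round(1))
E
```

```text
row200 [(270, (np.uint8(118), np.uint8(132), np.uint8(136))), (271, (np.uint8(116), np.uint8(129), np.uint8(132))), (272, (np.uint8(93), np.uint8(101), np.uint8(105))), (273, (np.uint8(71), np.uint8(77), np.uint8(79))), (274, (np.uint8(98), np.uint8(101), np.uint8(102))), (275, (np.uint8(125), np.uint8(129), np.uint8(131))), (276, (np.uint8(126), np.uint8(134), np.uint8(135))), (298, (np.uint8(114), np.uint8(119), np.uint8(122))), (299, (np.uint8(105), np.uint8(112), np.uint8(112))), (300, (np.uint8(87), np.uint8(92), np.uint8(95))), (301, (np.uint8(61), np.uint8(63), np.uint8(71))), (302, (np.uint8(43), np.uint8(51), np.uint8(55))), (303, (np.uint8(51), np.uint8(54), np.uint8(61))), (304, (np.uint8(54), np.uint8(57), np.uint8(60)))]
col287 [(203, (np.uint8(135), np.uint8(144), np.uint8(146))), (204, (np.uint8(139), np.uint8(146), np.uint8(148))), (205, (np.uint8(138), np.uint8(145), np.uint8(148))), (206, (np.uint8(137), np.uint8(144), np.uint8(146))), (207, (np.uint8(135), np.uint8(140), np.uint8(145))), (208, (np.uint8(134), np.uint8(141), np.uint8(143))), (209, (np.uint8(133), np.uint8(141), np.uint8(144))), (210, (np.uint8(121), np.uint8(133), np.uint8(152))), (211, (np.uint8(90), np.uint8(115), np.uint8(158))), (212, (np.uint8(83), np.uint8(113), np.uint8(165))), (213, (np.uint8(84), np.uint8(115), np.uint8(163)))]
0.131 [269.7 198.7] [299.3 210.9] [285.3 210.9]
0.153 [269.8 188.8] [299.6 200.3] [285.3 200.3]
```

```bash
python3 -m creep '[[[5,0,0.1,5,0,0,0],[5,0,0.1,7,0,0,0],[5,0,0.1,7.7,0,0,0],[5,0,0.1,8.0,0,0,0],[5,0,0.1,8.2,0,0,0],[5,0,0.1,8.4,0,0,0]]]'; python3 go.py .5558 .1122 .0185 -1.68;  python3 -c "
from station import *;print(get_state()['moment'])"
```

```text
t: 7.08
eef_pos: [0.5565, 0.1114, 0.0563]
ee_rot: [-3.14, 0.001, -1.68]
force: [-0.3, 0.4, -1.0]
width: 0.0572
gripper_force: 30.0
t 7.08 pos [0.5565 0.1114 0.0563] rot [-3.14e+00  1.00e-03 -1.68e+00] q [ 0.54  0.35 -0.44  0.   -0.78 -0.65] F [-0.3  0.4 -1. ] w 0.0572 gf 30.0
shift cm [-0.07  0.09  3.78] turn [-0.001  0.001  0.   ]
[ 0.12363643 -0.05372672  0.0076937 ]
```

```bash
python3 -m creep '[[[5,0,0,1.2,0,0,0],[5,0,0,2.4,0,0,0],[5,0,0,3.2,0,0,0],[5,0,0,3.5,0,0,0],[5,0,0,3.7,0,0,0],[5,0,0,3.7,0,0,0]]]'; python3 go.py .5558 .1122 .0185 -1.68
```

```text
t: 7.82
eef_pos: [0.5562, 0.1111, 0.0187]
ee_rot: [-3.141, 0.0, -1.68]
force: [0.3, -0.3, -0.6]
width: 0.0573
gripper_force: 30.0
t 7.83 pos [0.5562 0.1111 0.0187] rot [-3.141  0.    -1.68 ] q [ 0.54  0.4  -0.47  0.   -0.7  -0.65] F [ 0.3 -0.3 -0.6] w 0.0573 gf 30.0
shift cm [-0.1   0.06  0.02] turn [-0.  0.  0.]
```

```bash
python3 -m creep '[[[6.8,0,0,0,0,0,0],[6.8,0,0,0,0,0,0],[6.8,0,0,0,0,0,0],[6.8,0,0,-3,0,0,0],[6.8,0,0,-8,0,0,0],[6.8,0,0,-13,0,0,0],[6.8,0,0,-13,0,0,0]]]'; python3 go.py .5258 .4211 .12 -2.5
python3 - <<'E'
from h import *
im=grab_frame("scene"); cv2.imwrite("pics/scene2.png",im)
E
```

```text
t: 8.7
eef_pos: [0.5586, 0.1121, 0.1532]
ee_rot: [-3.134, 0.004, -1.679]
force: [-0.6, -0.3, -1.2]
width: 0.068
gripper_force: 0.0
t 8.7 pos [0.5586 0.1121 0.1532] rot [-3.134  0.004 -1.679] q [ 0.54  0.24 -0.33  0.   -0.99 -0.65] F [-0.6 -0.3 -1.2] w 0.068 gf 0.0
shift cm [-30.35   6.62   3.4 ] turn [-0.005  0.007  0.821]
```

```bash
python3 -m creep '[[[7.6,-6,1.3,0,0,0,0.2],[7.6,-12,2.5,0,0,0,0.4],[7.6,-18,3.8,0,0,0,0.6],[7.6,-24,5,0,0,0,0.82],[7.6,-30.5,6.35,4,0,0,0.82],[7.6,-30.5,6.35,4.9,0,0,0.82],[7.6,-30.5,6.35,4.9,0,0,0.82],[7.6,-30.5,6.35,4.9,0,0,0.82],[7.6,-30.5,6.35,4.9,0,0,0.82]]]' 10; python3 go.py .5258 .4211 .006 -2.5
```

```text
t: 9.88
eef_pos: [0.5268, 0.4203, 0.1008]
ee_rot: [3.141, 0.001, -2.501]
force: [-0.5, 0.0, -0.1]
width: 0.0758
gripper_force: 0.0
t 9.88 pos [0.5268 0.4203 0.1008] rot [ 3.141e+00  1.000e-03 -2.501e+00] q [ 0.96  0.45 -0.15  0.   -0.97 -1.89] F [-0.5  0.  -0.1] w 0.0758 gf 0.0
shift cm [0.05 0.12 9.48] turn [ 0.     0.001 -0.001]
```

```bash
python3 - <<'E'
from h import *
a=cv2.resize(cv2.imread("pics/scene2.png")[200:300,215:345],None,fx=5,fy=5,interpolation=cv2.INTER_CUBIC)
cv2.imwrite("pics/v2.png",a)
E
```

```text
(no output)
```

View pics/v2.png

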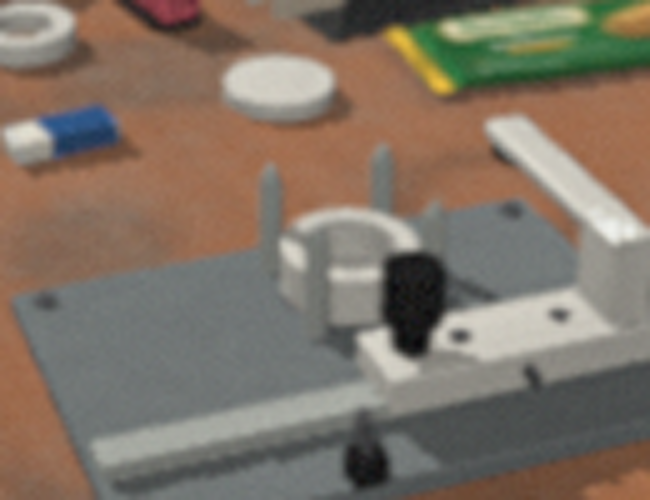

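```bash
python3 -m creep '[[[7.6,0,0.1,6,0,0,0],[7.6,0,0.1,8.5,0,0,0],[7.6,0,0.1,9.2,0,0,0],[7.6,0,0.1,9.2,0,0,0],[5,0,0.1,9.2,0,0,0],[5,0,0.1,9.2,0,0,0],[5,0,0.1,9.2,0,0,0],[5,0,0.1,9.2,0,0,0],[5,0,0.1,9.2,0,0,0]]]' 10
python3 -m creep '[[[7.6,0,0,0,0,0,0],[7.6,0,0,0,0,0,0],[7.6,0,0,0,0,0,-1.57],[7.6,0,0,0,0,0,-1.57],[7.6,0,0,0,0,0,-1.57],[7.6,0,0,0,0,0,-1.57],[7.6,0,0,0,0,0,-1.57],[7.6,0,0,0,0,0,-1.57],[7.6,0,0,0,0,0,-1.57],[7.6,0,0,0,0,0,-1.57],[7.6,0,0,0,0,0,-1.57],[7.6,0,0,0,0,0,-1.57],[5,0,0,0,0,0,-1.57],[5,0,0,0,0,0,-1.57],[5,0,0,0,0,0,-1.57],[5,0,0,0,0,0,-1.57],[5,0,0,0,0,0,-1.57]]]' 30; python3 go.py .5562 .1112 .14 -1.68
```

```text
t: 11.0
eef_pos: [0.5259, 0.4225, 0.0087]
ee_rot: [3.141, 0.002, -2.499]
force: [-0.0, -0.5, 6.5]
width: 0.0575
gripper_force: 10.0
t: 13.12
eef_pos: [0.5255, 0.4219, 0.0075]
ee_rot: [3.141, 0.0, -0.93]
force: [-0.1, -0.7, -0.8]
width: 0.0564
gripper_force: 30.0
t 13.12 pos [0.5255 0.4219 0.0075] rot [ 3.141  0.    -0.93 ] q [ 0.97  0.55 -0.23 -0.   -0.79 -0.32] F [-0.1 -0.7 -0.8] w 0.0564 gf 30.0
shift cm [ 26.74  16.11 -13.25] turn [ 0.   -0.    0.75]
```

```bash
python3 -m creep '[[[5,0,0,-6,0,0,0],[5,0,0,-12,0,0,0],[5,5,3,-13.2,0,0,0.2],[5,10,6,-13.2,0,0,0.4],[5,15,9,-13.2,0,0,0.6],[5,20,12,-13.2,0,0,0.75],[5,26.7,16.1,-13.2,0,0,0.75],[5,26.7,16.1,-13.2,0,0,0.75],[5,26.7,16.1,-13.2,0,0,0.75],[5,26.7,16.1,-13.2,0,0,0.75],[5,26.7,16.1,-13.2,0,0,0.75],[5,26.7,16.1,-13.2,0,0,0.75]]]'; python3 go.py .5562 .1112 .0555 -1.68
```

```text
t: 14.62
eef_pos: [0.5561, 0.1126, 0.1394]
ee_rot: [3.141, -0.0, -1.678]
force: [-0.6, -0.3, -0.3]
width: 0.0565
gripper_force: 30.0
t 14.62 pos [0.5561 0.1126 0.1394] rot [ 3.141 -0.    -1.678] q [ 0.54  0.26 -0.35 -0.   -0.97 -0.65] F [-0.6 -0.3 -0.3] w 0.0565 gf 30.0
shift cm [ 0.13 -0.03  8.39] turn [ 0.    -0.     0.002]
```

```bash
python3 -m creep '[[[5,0.1,0,5,0,0,0],[5,0.1,0,7,0,0,0],[5,0.1,0,7.7,0,0,0],[5,0.1,0,8.0,0,0,0],[5,0.1,0,8.2,0,0,0],[5,0.1,0,8.4,0,0,0]]]'; python3 go.py .5562 .1112 .0395 -1.68
```

```text
t: 15.38
eef_pos: [0.5565, 0.111, 0.0563]
ee_rot: [-3.14, 0.001, -1.68]
force: [0.1, 0.0, -0.3]
width: 0.0569
gripper_force: 30.0
t 15.38 pos [0.5565 0.111  0.0563] rot [-3.14e+00  1.00e-03 -1.68e+00] q [ 0.54  0.35 -0.44  0.   -0.78 -0.65] F [ 0.1  0.  -0.3] w 0.0569 gf 30.0
shift cm [-0.02  0.04  1.68] turn [-0.001  0.001  0.   ]
```

```bash
python3 -m creep '[[[5,0,0,0.8,0,0,0],[5,0,0,1.3,0,0,0],[5,0,0,1.6,0,0,0],[5,0,0,1.6,0,0,0]]]'; python3 go.py .5562 .1112 .0395 -1.68
```

```text
t: 15.88
eef_pos: [0.556, 0.1106, 0.0394]
ee_rot: [3.141, -0.0, -1.68]
force: [0.6, 0.4, -1.1]
width: 0.0564
gripper_force: 30.0
t 15.88 pos [0.556  0.1106 0.0394] rot [ 3.141 -0.    -1.68 ] q [ 0.54  0.37 -0.45  0.   -0.74 -0.65] F [ 0.6  0.4 -1.1] w 0.0564 gf 30.0
shift cm [-0.06 -0.01 -0.01] turn [ 0. -0.  0.]
```

```bash
python3 -m creep '[[[6.8,0,0,0,0,0,0],[6.8,0,0,0,0,0,0],[6.8,0,0,0,0,0,0],[6.8,0,0,-3,0,0,0],[6.8,0,0,-8,0,0,0],[6.8,0,0,-11,0,0,0],[7.4,-6,-1.4,-11,0,0,0.3],[7.4,-12,-2.8,-11,0,0,0.6],[7.6,-19.7,-4.6,-11,0,0,0.82],[7.6,-19.7,-4.6,-11,0,0,0.82],[7.6,-19.7,-4.6,-6.1,0,0,0.82],[7.6,-19.7,-4.6,-6.1,0,0,0.82],[7.6,-19.7,-4.6,-6.1,0,0,0.82]]]' 10; python3 go.py .623 .3016 .009 -2.5
python3 - <<'E'
from h import *
im=grab_frame("scene"); cv2.imwrite("pics/scene3.png",im)
cv2.imwrite("pics/v3.png",cv2.resize(im[60:300,170:370],None,fx=2.5,fy=2.5,interpolation=cv2.INTER_CUBIC))
E
```

```text
t: 17.5
eef_pos: [0.6238, 0.3015, 0.1018]
ee_rot: [-3.141, 0.001, -2.498]
force: [0.3, 0.1, 0.8]
width: 0.076
gripper_force: 0.0
t 17.5 pos [0.6238 0.3015 0.1018] rot [-3.141e+00  1.000e-03 -2.498e+00] q [ 0.73  0.48 -0.1   0.   -0.99 -1.66] F [0.3 0.1 0.8] w 0.076 gf 0.0
shift cm [0.06 0.06 9.28] turn [-0.001  0.001  0.002]
```

View pics/v3.png

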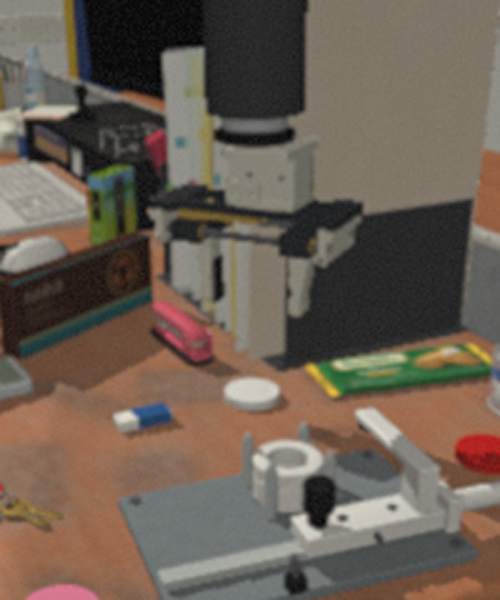

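```bash
python3 -m creep '[[[7.6,0,0,6,0,0,0],[7.6,0,0,8.5,0,0,0],[7.6,0,0,9.4,0,0,0],[7.6,0,0,9.6,0,0,0],[7.6,0,0,9.6,0,0,0],[7.6,0,0,9.6,0,0,0]]]' 10; python3 go.py .623 .3016 .009 -2.5
```

```text
t: 18.3
eef_pos: [0.6239, 0.302, 0.006]
ee_rot: [3.142, 0.002, -2.5]
force: [0.4, -0.7, -0.8]
width: 0.0762
gripper_force: 0.0
t 18.3 pos [0.6239 0.302  0.006 ] rot [ 3.142e+00  2.000e-03 -2.500e+00] q [ 0.73  0.58 -0.18  0.   -0.81 -1.66] F [ 0.4 -0.7 -0.8] w 0.0762 gf 0.0
shift cm [ 0.1   0.02 -0.3 ] turn [0.    0.002 0.   ]
```

```bash
python3 -m creep '[[[5,0,0,0,0,0,0],[5,0,0,0,0,0,0],[5,0,0,0,0,0,0],[5,0,0,0,0,0,0],[5,0,0,0,0,0,0],[5,0,0,0,0,0,0]]]' 30; python3 go.py .5562 .1112 .15 -1.68
```

```text
t: 19.05
eef_pos: [0.6232, 0.3016, 0.0048]
ee_rot: [-3.142, 0.0, -2.5]
force: [-0.5, -0.8, 4.4]
width: 0.0565
gripper_force: 30.0
t 19.05 pos [0.6232 0.3016 0.0048] rot [-3.142  0.    -2.5  ] q [ 0.73  0.58 -0.18  0.   -0.81 -1.66] F [-0.5 -0.8  4.4] w 0.0565 gf 30.0
shift cm [ 16.76 -11.23 -14.53] turn [-0.    0.   -0.82]
```

```bash
python3 -m creep '[[[5,0,0,-5,0,0,0],[5,0,0,-10,0,0,0],[5,0,0,-14.5,0,0,0],[5,5,-3.4,-14.5,0,0,-0.2],[5,10,-6.8,-14.5,0,0,-0.4],[5,16.8,-11.2,-14.5,0,0,-0.82],[5,16.8,-11.2,-14.5,0,0,-0.82],[5,16.8,-11.2,-14.5,0,0,-0.82],[5,16.8,-11.2,-14.5,0,0,-0.82],[5,16.8,-11.2,-14.5,0,0,-0.82]]]'; python3 go.py .5562 .1112 .065 -1.68
python3 - <<'E'
from h import *
im=grab_frame("scene"); cv2.imwrite("pics/scene4.png",im)
cv2.imwrite("pics/v4.png",cv2.resize(im[170:300,220:340],None,fx=4.5,fy=4.5,interpolation=cv2.INTER_CUBIC))
E
```

```text
t: 20.3
eef_pos: [0.5556, 0.1114, 0.1493]
ee_rot: [3.141, -0.0, -1.681]
force: [-0.2, 0.5, -1.2]
width: 0.0564
gripper_force: 30.0
t 20.3 pos [0.5556 0.1114 0.1493] rot [ 3.141 -0.    -1.681] q [ 0.54  0.25 -0.34 -0.   -0.99 -0.65] F [-0.2  0.5 -1.2] w 0.0564 gf 30.0
shift cm [ 0.01 -0.06  8.43] turn [ 0.    -0.    -0.001]
```

View pics/v4.png

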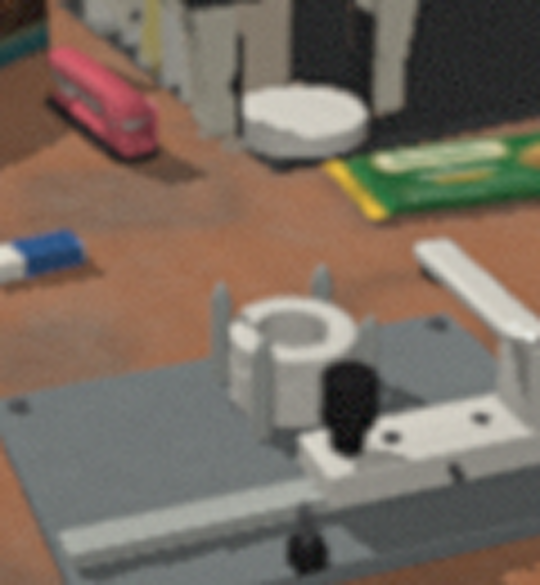

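```bash
python3 -m creep '[[[5,0,0,5,0,0,0],[5,0,0,7.5,0,0,0],[5,0,0,8.3,0,0,0],[5,0,0,8.7,0,0,0],[5,0,0,9.1,0,0,0],[5,0,0,9.1,0,0,0]]]'; python3 go.py .5562 .1112 .0515 -1.68
```

```text
t: 21.1
eef_pos: [0.556, 0.1114, 0.0591]
ee_rot: [-3.141, 0.0, -1.68]
force: [-0.2, 0.3, -0.5]
width: 0.0566
gripper_force: 30.0
t 21.1 pos [0.556  0.1114 0.0591] rot [-3.141  0.    -1.68 ] q [ 0.54  0.35 -0.44  0.   -0.79 -0.65] F [-0.2  0.3 -0.5] w 0.0566 gf 30.0
shift cm [ 0.02 -0.03  0.76] turn [-0.001  0.     0.   ]
```

```bash
python3 -m creep '[[[5,0,0,0.4,0,0,0],[5,0,0,0.6,0,0,0],[5,0,0,0.7,0,0,0],[5,0,0,0.7,0,0,0]]]'; python3 go.py .5562 .1112 .0515 -1.68
```

```text
t: 21.6
eef_pos: [0.5559, 0.1113, 0.0516]
ee_rot: [-3.141, 0.0, -1.68]
force: [1.1, 1.0, -0.1]
width: 0.0566
gripper_force: 30.0
t 21.6 pos [0.5559 0.1113 0.0516] rot [-3.141  0.    -1.68 ] q [ 0.54  0.36 -0.44  0.   -0.77 -0.65] F [ 1.1  1.  -0.1] w 0.0566 gf 30.0
shift cm [ 0.01 -0.03  0.01] turn [-0.  0.  0.]
```

```bash
python3 -m creep '[[[6.8,0,0,0,0,0,0],[6.8,0,0,0,0,0,0],[6.8,0,0,0,0,0,0],[6.8,0,0,-2,0,0,0],[6.8,0,0,-6,0,0,0],[6.8,0,0,-11,0,0,0],[6.8,0,0,-11,0,0,0],[6.8,0,0,-11,0,0,0]]]'; python3 go.py .5562 .1112 .0515 -1.68
python3 - <<'E'
from h import *
im=grab_frame("scene"); cv2.imwrite("pics/scene5.png",im)
cv2.imwrite("pics/v5.png",cv2.resize(im[220:300,235:355],None,fx=6.5,fy=6.5,interpolation=cv2.INTER_CUBIC))
E
```

```text
t: 22.6
eef_pos: [0.5553, 0.1112, 0.1615]
ee_rot: [-3.142, 0.001, -1.68]
force: [-0.6, 0.1, -0.9]
width: 0.068
gripper_force: 0.0
t 22.6 pos [0.5553 0.1112 0.1615] rot [-3.142e+00  1.000e-03 -1.680e+00] q [ 0.54  0.23 -0.32 -0.   -1.01 -0.65] F [-0.6  0.1 -0.9] w 0.068 gf 0.0
shift cm [-1.0e-02 -9.0e-02  1.1e+01] turn [-0.     0.001 -0.   ]
```

View pics/v5.png

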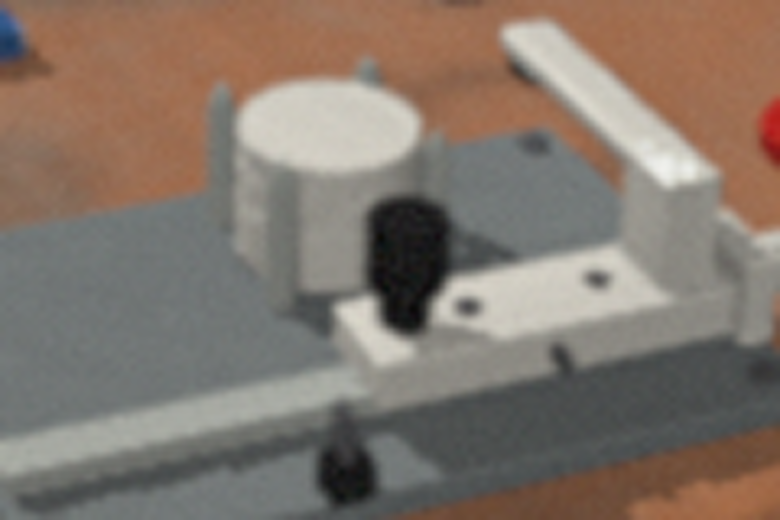

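```bash
python3 - <<'E'
from h import *
im=cv2.cvtColor(cv2.imread("pics/scene5.png"),cv2.COLOR_BGR2GRAY)
print("mark rows276-300 cols280-296"); print(im[276:300,280:297])
print("pointer rows268-282 cols314-328"); print(im[268:282,314:328])
T=cv2.cvtColor(cv2.imread("pics/top0.png"),cv2.COLOR_BGR2GRAY); print("top mark rows213-226 cols352-366"); print(T[212:228,350:368])
p=np.array([.5562,.1112]); a=-.109; R=np.array([[np.cos(a),-np.sin(a)],[np.sin(a),np.cos(a)]])
W=lambda x,y,z:np.array([*(p+R@[(x+20)/1000,(y-35)/1000]),z/1000])
print("proj knob top",proj("scene",W(-30,-45,70)),"pointer",proj("scene",W(10,-66,26)),[ (m,proj("scene",W(m,-70,37)).round(1).tolist(),proj("scene",W(m,-70,10)).round(1).tolist(),proj("top",W(m,-70,37)).round(1).tolist()) for m in(-53,-65,-77)])
E
python3 go.py .5376 .0328 .12 -1.68;
```

```text
mark rows276-300 cols280-296
[[116 118 125 128 130 135 141 147 153 154 147 148 159 167 163 156 151]
 [130 140 145 152 160 164 163 165 165 162 151 146 149 145 142 139 136]
 [158 163 163 163 168 172 168 169 167 159 151 145 147 143 140 136 140]
 [167 169 170 167 170 171 169 171 171 169 160 152 148 142 139 141 136]
 [169 168 167 171 170 170 167 160 163 167 164 153 142 138 140 140 138]
 [169 173 171 170 166 159 143 128 130 137 130 128 130 138 142 140 137]
 [162 162 161 153 143 125 105  92  95 107 116 116 121 129 133 126 118]
 [138 131 126 122 120 108  87  74  83  97 107 111 109 108 101  92  86]
 [117 114 114 113 116 103  86  72  69  81  84  85  85  82  81  78  80]
 [110 106 106 110 107  91  74  64  61  66  73  76  76  76  75  79  80]
 [105  94  85  85  85  75  67  64  62  63  76  80  84  89  92  90  84]
 [ 85  81  80  78  79  73  65  64  58  64  70  87 104 111 115 116 101]
 [ 79  77  85  83  75  64  57  63  60  57  64  93 112 120 118 119 115]
 [ 91  95 104  94  65  45  45  56  62  50  46  72 102 116 119 118 119]
 [115 114 114  92  54  26  36  48  57  46  30  45  87 116 120 121 122]
 [119 
[... 2479 characters left out ...]
 115 110  91  89  90]
 [210 207 126  81  90 140 142 138 139 139 128  95  83  91  91  95  93  93]
 [210 203 127  78  92 141 135 116 112 111 112  93  92  93  90  94  93  99]
 [210 203 128  92 120 136 110  89  84  88 109  93  91  89  89  96  96  95]]
proj knob top [[296.28665527 252.84942289]] pointer [[320.10143118 275.04351545]] [(-53, [[290.0, 278.2]], [[289.6, 290.6]], [[357.8, 215.8]]), (-65, [[283.8, 279.5]], [[283.5, 292.0]], [[357.8, 219.1]]), (-77, [[277.5, 280.9]], [[277.4, 293.5]], [[357.8, 222.4]])]
t 22.65 pos [0.555  0.111  0.1608] rot [ 3.14 -0.   -1.68] q [ 0.54  0.23 -0.32 -0.   -1.01 -0.65] F [-0.3  0.5 -0. ] w 0.068 gf 0.0
shift cm [7.96 0.87 4.08] turn [ 0.001 -0.    -0.   ]
```

```bash
python3 -m creep '[[[5,6,0.7,0,0,0,0],[5,7.9,0.9,0,0,0,0],[5,7.9,0.9,4,0,0,0],[5,7.9,0.9,8,0,0,0],[5,7.9,0.9,8,0,0,0],[5,7.9,0.9,10,0,0,0],[5,7.9,0.9,11.5,0,0,0],[5,7.9,0.9,12.1,0,0,0],[5,7.9,0.9,12.1,0,0,0]]]'; python3 go.py .5376 .0328 .0395 -1.68
```

```text
t: 23.78
eef_pos: [0.5382, 0.0337, 0.0407]
ee_rot: [3.141, -0.0, -1.68]
force: [0.3, 0.4, 0.5]
width: 0.0503
gripper_force: 0.0
t 23.77 pos [0.5382 0.0337 0.0407] rot [ 3.141 -0.    -1.68 ] q [ 0.43  0.34 -0.51  0.   -0.72 -0.54] F [0.3 0.4 0.5] w 0.0503 gf 0.0
shift cm [0.1  0.05 0.12] turn [ 0. -0.  0.]
```

```bash
python3 -m creep '[[[1,0,0,0,0,0,0],[1,0,0,0,0,0,0],[1,0,0,0,0,0,0],[1,0,0,0,0,0,0],[1,0,0,0,0,0,0],[1,0,0,0,0,0,0],[1,0,0,0,0,0,0]]]' 30; python3 go.py .4660 .0406 .0400 -1.68
```

```text
t: 24.65
eef_pos: [0.538, 0.0337, 0.0408]
ee_rot: [3.141, 0.0, -1.68]
force: [-3.7, 1.7, 5.5]
width: 0.0229
gripper_force: 30.0
t 24.65 pos [0.538  0.0337 0.0408] rot [ 3.141  0.    -1.68 ] q [ 0.43  0.33 -0.51 -0.   -0.72 -0.54] F [-3.7  1.7  5.5] w 0.0229 gf 30.0
shift cm [0.1  7.23 0.08] turn [0. 0. 0.]
```

```bash
python3 -m creep '[[[1,0,0.6,0,0,0,0],[1,0,1.4,0,0,0,0],[1,0,2.3,0,0,0,0],[1,0,3.2,0,0,0,0],[1,0,4.1,0,0,0,0],[1,0,5,0,0,0,0],[1,0,5.8,0,0,0,0],[1,0,6.5,0,0,0,0],[1,0,7,0,0,0,0],[1,0,7.2,0,0,0,0],[1,0,7.2,0,0,0,0],[1,0,7.2,0,0,0,0]]]'; python3 go.py .4660 .0406 .0400 -1.68
python3 - <<'E'
from h import *
im=grab_frame("scene"); cv2.imwrite("pics/scene6.png",im); im=cv2.cvtColor(im,cv2.COLOR_BGR2GRAY)
print(im[266:298,276:302])
p=np.array([.5562,.1112]); a=-.109; R=np.array([[np.cos(a),-np.sin(a)],[np.sin(a),np.cos(a)]])
W=lambda x,y,z:np.array([*(p+R@[(x+20)/1000,(y-35)/1000]),z/1000])
for y in(-62,-66): print("pointer",y,[(m,proj("scene",W(m,y,26)).round(1).tolist()) for m in(-61,-63,-65)])
print("mark",[(m,y,proj("scene",W(m,y,37)).round(1).tolist()) for m in(-61,-63,-65) for y in(-70,-72)])
E
```

```text
t: 26.15
eef_pos: [0.4673, 0.0414, 0.0409]
ee_rot: [-3.14, 0.0, -1.679]
force: [5.3, -4.7, -1.2]
width: 0.0229
gripper_force: 30.0
t 26.15 pos [0.4673 0.0414 0.0409] rot [-3.14   0.    -1.679] q [ 0.51  0.24 -0.67  0.   -0.66 -0.62] F [ 5.3 -4.7 -1.2] w 0.0229 gf 30.0
shift cm [0.1  0.12 0.09] turn [-0.002  0.     0.001]
[[139 132 125 113  96  89 101 112 124 137 150 160 168 180 197 211 211 214
  217 220 218 204 180 164 155 152]
 [136 131 129 134 141 150 162 172 184 197 211 210 213 215 218 219 218 214
  217 218 218 213 193 166 157 151]
 [135 142 159 184 200 210 212 210 213 218 218 218 218 218 210 200 185 186
  201 215 216 215 200 174 155 151]
 [141 166 200 214 218 218 217 218 219 217 216 218 217 216 187 141 112 117
  158 194 214 214 211 193 175 158]
 [143 178 211 219 220 218 218 218 216 216 216 215 215 211 178 124  88  88
  137 189 212 215 213 209 196 173]
 [144 181 211 218 219 215 215 215 214 214 214 213 214 212 197 163 141 137
  165 199 209 211 211 210 209 195]
 [149 180 210 217 215 215 214 212 214 213 214 213 214 214 212 207 203 202
  203 207 210 211 210 210 214 208]
 [158 179 193 
[... 2373 characters left out ...]
2  95  98]
 [ 86  88  89  84  86  86  85  71  52  33  30  24  26  24  27  32  55  77
   91  96  97  94  95  95  90  92]
 [ 86  86  85  86  85  87  86  85  69  49  27  32  29  33  39  50  68  87
   95  91  92  89  89  88  88  89]
 [ 84  86  86  88  86  86  87  89  88  69  44  50  57  64  70  81  89  89
   88  89  85  90  87  87  82  87]]
pointer -62 [(-61, [[284.0, 281.6]]), (-63, [[283.0, 281.9]]), (-65, [[281.9, 282.1]])]
pointer -66 [(-61, [[284.9, 282.9]]), (-63, [[283.8, 283.1]]), (-65, [[282.8, 283.4]])]
mark [(-61, -70, [[285.9, 279.1]]), (-61, -72, [[286.3, 279.7]]), (-63, -70, [[284.8, 279.3]]), (-63, -72, [[285.3, 279.9]]), (-65, -70, [[283.8, 279.5]]), (-65, -72, [[284.2, 280.2]])]
```

```bash
python3 -m creep '[[[1,0,0.1,0,0,0,0],[1,0,0.1,0,0,0,0],[1,0,0.1,0,0,0,0],[1,0,0.1,0,0,0,0]]]'; python3 - <<'E'
from h import *
im=cv2.cvtColor(grab_frame("scene"),cv2.COLOR_BGR2GRAY); a=cv2.cvtColor(cv2.imread("pics/scene6.png"),cv2.COLOR_BGR2GRAY)
print(im[278:290,282:292])
# stack area: bright disc top under the arm, compare to scene5
s=get_state(); print(s["t"],s["eef_pos"],s["qd"].round(3),s["gripper_force"],s["force"].round(1))
E
```

```text
t: 26.7
eef_pos: [0.4664, 0.0416, 0.0409]
ee_rot: [-3.14, 0.0, -1.679]
force: [5.3, -6.2, -1.2]
width: 0.023
gripper_force: 30.0
[[150 156 164 167 164 157 149 149 147 146]
 [155 152 146 141 145 148 148 148 146 145]
 [151 144 121 116 130 139 143 148 146 148]
 [149 130  99  78  91 109 126 140 146 147]
 [144 121  83  57  61  71  95 131 147 147]
 [147 127  93  66  53  49  76 116 134 130]
 [148 139 118  85  56  52  69  86  98  94]
 [129 120 109  85  58  55  61  70  80  81]
 [ 94  88  89  76  60  55  59  69  76  85]
 [ 84  84  86  74  60  55  58  68  77  84]
 [ 88  82  76  67  54  52  59  55  55  72]
 [ 83  73  57  41  34  51  55  51  41  51]]
26.75 [0.46639441 0.04154169 0.04087204] [-0.     0.     0.002 -0.001 -0.001 -0.002] 29.999831525492482 [ 6.5 -5.1 -0.8]
```

Pointer and mark tip line up to within about 1–2 mm by the scene camera. The slide is still, held at 30 N, so I'm handing it in.

```bash
python3 -c "
from station import *
print(job_done())"
```

```text
the job is handed in; nothing more can be done
None
```

I handed the job in at about 27 s, but no verdict came back. The cup, spacer and disc are stacked in the pocket, and the knob is held at 30 N with the pointer within about 1–2 mm of the mark by the scene camera (the coarser top camera suggested about 3 mm).

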